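# Unclip a sharpening-stone holder from its bench socket

### The arm

A 6-joint arm with a two-finger parallel gripper is mounted at the origin on the work surface. World frame = base frame: x ahead of the robot, y to its left, z up, the work surface at z = 0. Lengths are in mm, angles in degrees, forces in N, time in s.
With the tool pointing down it reaches from about 225 to 875 mm from the base axis. Payload 3.4 kg.
Tool frame: the origin (TCP) lies midway between the tips of the shut fingers; the grasp point (between the pads) lies 19 mm behind it (ctrl.grip_depth is the distance from the TCP to the grasp point, in mm); z points along the fingers, x is the direction in which the jaws open and shut, and the axes are right-handed (so a half turn about z gives the same grasp; the last joint's range is limited). The gripper opens to 85 mm and grips with 20 to 120 N. Pads are 22 mm wide; open, the fingers measure 114 mm over their backs; the gripper's body (76 mm by 85 mm) begins 54 mm behind the grasp point. The pads swing forward as they close: fully open they stand 13 mm farther back than shut.
Start: joints at [65.661, 15.808, 86.224, -0, 77.962, -6.933], TCP at [172.028, 548.7, 206.328] pointing down, gripper open.
Joint ranges: [-165.64, 165.64], [-43.16, 119.46], [12.63, 154.43], [-67.54, 247.53], [6.08, 155.33], [-154.97, 154.97]. Speed limits (degrees/s): [147.25, 147.25, 180, 180, 180, 180].

### API

Orientations are given as a 3x3 rotation matrix whose columns are the frame's x, y, z axes.
In Python, from workcell import readout, optics, ctrl gives the robot as it stands.
- The arm moves only by the tool drive_tool, never from a script. Its argument "series" is a list of rows, each a list of 7 numbers: the finger opening in mm, from 0 to 85.4, then the shift along the tool's x, y, z in mm, then the turn, a rotation vector about the tool's x, y, z in degrees. In form: [[claw, tx, ty, tz, wx, wy, wz], ...]. A call has 1 to 5 rows; each row is the pose to reach, as a shift and turn from the pose commanded when the call began, along the tool's axes at that moment; what a row does not reach only later rows make up. A row lasts 1/8 s, in which the tool goes at most 62.5 mm and 10.7 degrees, less where a joint would pass 70% of its speed; a pose out of reach is approached as far as the arm can. A call with a gripper value outside its range is refused whole. The fingers move at their own pace and stop on an object; "newtons" is the grip in N (left out, the last holds). Time passes only in rows, so rows that repeat a pose let the fingers close. It gives the time, the measured TCP pose, the force and the opening at its end, in the units of the state.
- readout.observe(): the state, without advancing time (a new reading comes with each control period).
- optics.get_image(name): name is "scene" or "side" or "wrist"; returns a dict with "img" (400x640x3 uint8, blue, green, red), "fx", "fy", "cx", "cy" (pixels), "T" (4x4, takes a point from camera to world coordinates). Camera axes: x right, y down, z forward; pixel columns grow to the right and rows downward; lengths in mm; the calibration is good to about 2 mm. A picture is of the moment at which its call begins. There is no depth.
- ctrl.close_job(): hands the job in, once; it reports no verdict.
Trained networks look in a picture, given as the dict that the camera call returned (one of the last four; its "shot" number tells which), for a name from the list of things; names that differ only in an ending like _2 or _b are one class to them, and where a whole thing is asked for, a point or a joint stands for the part that bears it (a point fixed in the world has none). Each returns a list of dicts, best first, with "confidence" (0 to 1); they miss things now and then, are a little off and sometimes report something else, mostly with a low value. They report only what shows in the picture. A call takes as long as a camera call. They do not tell look-alikes from the thing itself.
- optics.outline_of(picture, thing): "mask" (400x640 bool, what is visible of it).
- optics.landmark_of(picture, thing): "xyz" ([x, y, z] in mm, in the coordinates of the camera as it stood for that picture, good to about 4 mm: a listed point, or the origin of a listed thing).
The state is a dict: "time_s": time; "qpos": joint angles; "qd": joint speeds; "joint_efforts": joint torques, N m; "tool_pos": TCP position; "tcp_rot": TCP orientation; "contact_force": force on the tool from outside, world axes, zero at the start; "moment": the same for the moment, N m; "width": opening from 0.0 (shut) to 1.0 (fully open).
Only numpy, scipy, OpenCV 4.12 (cv2) and the standard library are available. Lean on these libraries where they do the work, as an engineer would, in place of code of your own. Each camera call takes 0.05 s, during which the arm holds its last target. There are 200 camera calls.

### The job

Take the clipped-in sharpening-stone holder out of its steel bench socket: hold its spring catch down by the two thumb pads beside the fin while you draw the holder straight out along the slide, then lay it flat, stone up, in the plywood tray and let go. Never force it: no yanking on the closed catch, no hard pushing against the socket, no dropping into the tray; and leave the other things on the bench alone.

Things in the scene. Friction and masses are not known exactly. Their poses are not given: they have to be found in the camera images.
- dock: The socket, dark steel, fixed. Base plate 175 (x -80 to 95) x 92 (y) x 16 mm; origin on the bench under it, z up. The holder slides on its top, z = 16. The way out is along its own -x. Over x = 39 to 95 side cheeks (inner faces y = +-34, top z = 42) with lips over the holder's edges (|y| over 23, z = 27.5 to 35.5) bar lifting until the holder is drawn out 40 mm.
- cross_bar (a point): Middle of the top of the socket's steel cross bar (x = 39 to 49, z = 37 to 45 in the socket's frame), behind which the holder's catch tooth hooks. The tooth meets the bar after about 1 mm of pull; 20 mm of pull brings it right through.
- holder: The loose holder, 0.2 to 0.45 kg, at first fully in the socket: origin 16 mm above the socket's, same axes, 2 mm side play. Aluminium plate 150 (x) x 64 (y) x 10 mm, origin in the middle of its underside, z up. On it a grey stone 66 x 58 mm (x -74 to -8, top z = 30), and an upright black fin to grip: 26 long (x 2 to 28), 12 thick in y, top z = 70.
- fin_top (a point): Centre of the top of the fin, 15 mm in +x and 70 mm up from the holder's origin.
- pads_low (a point): Middle between the two thumb pads (blocks 28 x 22 mm, one each side of the fin, |y| 8.5 to 30.5) on the catch plate; marks the lowest height of their tops, 15 mm in +x, 24.5 mm up from the holder's origin. Set screws hold them 0 to 15 mm higher: find by touch. Push down with fingertips astride the fin: 6 mm to a hard stop, 4 N at first, 13 N at the stop; free from about 4.5 mm.
- tray: Low open plywood tray, fixed, outside 250 (x) x 150 (y) x 26 mm high, walls and floor 6 mm thick; origin under its centre, on the bench, z up. The holder fits in it with its long side along the tray's x, either way round.
- oil: Bystander: amber oil bottle, 52 mm across, 130 mm tall, origin at its foot.
- knife: Bystander: kitchen knife lying flat, wooden handle 115 mm, blade 170 mm, up to 18 mm high; origin near the middle, on the bench.
- strop: Bystander: wooden strop block 190 x 55 x 22 mm, origin under its centre.
- brush: Bystander: hand brush lying on the bench, origin under it.
Not all that is in view belongs to the job. Leave any green look-alike of the dock alone. Leave any yellow look-alike of the holder alone.

How it is judged (in metres and radians):
On the way, in this order (a step that is already met when the one before it is completed fails the run):
1. the holder is drawn out along the slide, still lying level on the socket's base (x of holder in the frame of dock between -0.05 and -0.02 m and z of holder in the frame of dock below 0.021 m), for 0.05 s.
2. the holder is clear of the socket and lifted (horizontal distance between holder and dock above 0.04 m and height (world z) of holder above 0.028 m), for 0.1 s.
At the end, for the whole second after the job is handed in: The holder rests flat on the tray's floor (underside within 4 mm of it, tilt under 0.08 rad), stone up, inside the walls (origin within 60 mm in x and 45 mm in y of the tray's centre), at rest and released (x of holder in the frame of tray between -0.06 and 0.06 m and y of holder in the frame of tray between -0.045 and 0.045 m and z of holder in the frame of tray between 0.003 and 0.01 m and angle between holder's own z axis and vertical below 0.08 rad and linear speed of holder below 0.02 m/s); the robot touches nothing.
It fails at once if the holder is forced against the socket: more than 38 N between them (yanked on the closed catch or pressed too hard) (contact force between holder and dock above 38 N).
It fails at once if the holder is dropped: it falls free, out of the fingers, faster than 0.45 m/s (a fall of about 10 mm) (linear speed of holder above 0.45 m/s and contact force between the fingers and holder below 0.2 N).
It fails at once if a bystander is moved more than 30 mm (distance of any of oil, knife, strop, brush from where it was at the start of the episode above 0.03 m).
It also fails if it takes over 45 s, if anything falls off the work surface, if the arm or the gripper's body presses on something with over 40 N, if the wrist force passes 120 N, or if a joint passes its speed limit or range.

## Working session

There is one attempt and no reset: what is moved stays moved. The work goes in short steps, Python scripts to look and compute and a tool call to move; the robot and the scene stay as the last step left them, time stands still between calls to the robot, and variables do not carry over. Pictures are saved under pics/ and viewed, about 8 in all and at most 12, crops included, and the job is handed in when it is done.

Besides the shell and the picture viewer there is one more tool, called after "Request:" as name(argument=value, ...) on one line, values as JSON. drive_tool: Moves the arm, as the interface text tells. Its arguments: {"type":"object","properties":{"series":{"type":"array","items":{"type":"array","items":{"type":"number"}}},"newtons":{"type":"number"}},"required":["series"]}

```bash
mkdir -p pics; ls
cat > h.py <<'E'
import numpy as np, cv2
from workcell import readout, optics, ctrl
def w(p,xyz): return (p["T"]@np.r_[xyz,1])[:3]
def px(p,X):
    c=np.linalg.inv(p["T"])@np.r_[X,1]; return np.array([p["fx"]*c[0]/c[2]+p["cx"],p["fy"]*c[1]/c[2]+p["cy"]])
def ray(p,u,v,z):
    d=p["T"][:3,:3]@np.array([(u-p["cx"])/p["fx"],(v-p["cy"])/p["fy"],1]); o=p["T"][:3,3]; return o+d*(z-o[2])/d[2]
E
python3 - <<'E'
from h import *
ims=[]
for n in ("scene","side"):
    p=optics.get_image(n); cv2.imwrite(f"pics/{n}0.png",p["img"]); 
    for t in "dock cross_bar holder fin_top pads_low tray oil knife strop brush".split():
        for r in optics.landmark_of(p,t)[:3]:
            X=w(p,r["xyz"]); print(n,t,round(r["confidence"],2),X.round(),px(p,X).round())
s=readout.observe(); print({k:np.round(v,2).tolist() for k,v in s.items()})
E
```

```text
pics
scene dock 0.92 [ 531. -218.   -2.] [273. 190.]
scene dock 0.66 [ 319. -410.   -2.] [249. 135.]
scene cross_bar 0.67 [ 354. -391.   47.] [248. 133.]
scene cross_bar 0.59 [ 574. -201.   38.] [272. 194.]
scene cross_bar 0.57 [529. 415.  -0.] [457. 243.]
scene holder 0.76 [364. -55.  -0.] [334. 167.]
scene holder 0.62 [ 534. -211.   14.] [275. 189.]
scene holder 0.44 [ 548. -209.   37.] [273. 188.]
scene fin_top 0.64 [370. -48.  66.] [335. 157.]
scene fin_top 0.58 [ 547. -209.   85.] [272. 179.]
scene pads_low 0.91 [ 546. -207.   40.] [273. 187.]
scene pads_low 0.59 [370. -51.  23.] [334. 165.]
scene tray 0.87 [508. 155.  -1.] [380. 215.]
scene tray 0.48 [ 547. -205.   86.] [273. 179.]
scene oil 0.81 [745.  35.   3.] [321. 264.]
scene knife 0.72 [528. 414.   0.] [456. 242.]
scene strop 0.58 [ 554. -439.    2.] [213. 178.]
scene brush 0.78 [ 745. -205.   -2.] [250. 242.]
side dock 0.84 [ 311. -405.    1.] [314. 355.]
side dock 0.71 [ 532. -215.   -1.] [348. 267.]
side dock 0.51 [ 549. -207.   83.] [352. 243.]
side cross_bar 0.66 [ 575. -200.   40.] [358. 249.]
side cross_bar 0.63 [ 
[... 154 characters left out ...]
.   84.] [352. 243.]
side fin_top 0.66 [372. -55.  69.] [274. 236.]
side tray 0.89 [514. 152.  -2.] [288. 202.]
side tray 0.27 [ 530. -213.   16.] [347. 263.]
side oil 0.96 [740.  37.  -1.] [357. 200.]
side knife 0.56 [528. 412.   1.] [264. 167.]
side strop 0.56 [ 558. -442.    5.] [405. 320.]
side brush 0.67 [ 750. -208.   -1.] [403. 239.]
{'time_s': 1.1, 'qpos': [65.66, 15.81, 86.23, 0.0, 77.96, -6.93], 'qd': [0.03, 0.02, -0.02, 0.04, 0.05, 0.02], 'joint_efforts': [-0.0, -41.67, -24.61, -0.0, 0.0, 0.0], 'tool_pos': [172.01, 548.69, 206.32], 'tcp_rot': [[0.3, 0.95, -0.0], [0.95, -0.3, 0.0], [0.0, -0.0, -1.0]], 'contact_force': [0.1, -0.03, 0.3], 'moment': [-0.04, -0.02, -0.0], 'width': 1.0}
```

```bash
python3 -c "
import cv2;print(cv2.imread('pics/scene0.png').shape)"
```

```text
(400, 640, 3)
```

View pics/scene0.png

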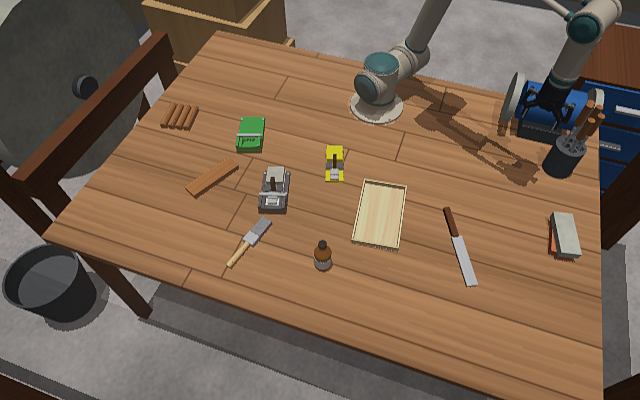

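View pics/side0.png

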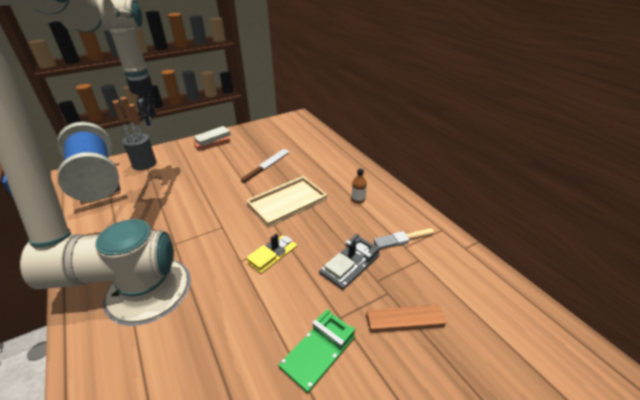

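Dark steel dock at scene (273,190) / side (348,267) holds the grey-stone holder with the black fin, so it is the target. The green socket at scene (249,135) and the yellow holder at scene (334,165) are the look-alikes. The fin is about 15 mm along the dock's +x from its origin at z≈85, as it should be. The tray is at (380,215). I'll set out now and confirm with a close crop from above.

Request:
drive_tool(series=[[85,-43,41,0,0,0,10],[85,-86,82,0,0,0,20],[85,-129,123,0,0,0,30],[85,-172,164,0,0,0,40],[85,-215,205,0,0,0,50]])

```text
time_s: 1.72
tool_pos: [304.0, 280.6, 206.6]
tcp_rot: [[0.925, 0.38, 0.001], [0.38, -0.925, 0.001], [0.001, -0.0, -1.0]]
contact_force: [1.6, 1.1, -0.2]
width: 0.996
```

```bash
cat >> h.py <<'E'
def rel(X,yaw):
    "shift in tool axes, and turn about tool z, to reach world X with tool-x yaw (deg), tool down"
    s=readout.observe(); R=s["tcp_rot"]; R=np.array(R); d=R.T@(np.array(X)-s["tool_pos"]); y=np.degrees(np.arctan2(R[1,0],R[0,0]))
    print("t",round(s["time_s"],2),"tcp",np.round(s["tool_pos"],1),"yaw",round(y,1),"F",np.round(s["contact_force"],1),"width",round(s["width"],3)); print("shift",d.round(1),"turn",round((y-yaw+180)%360-180,1))
E
python3 -c "
from h import *
rel([545,-210,206],-70)"
```

```text
t 1.73 tcp [304.  280.6 206.6] yaw 22.3 F [ 1.6  1.1 -0.2] width 0.996
shift [ 36.7 545.4   0.6] turn 92.3
```

Request:
drive_tool(series=[[85,4,60,0,0,0,10],[85,8,120,0,0,0,20],[85,12,180,0,0,0,30],[85,16,240,0,0,0,40],[85,20,300,0,0,0,50]])

```text
time_s: 2.35
tool_pos: [437.8, 11.0, 206.7]
tcp_rot: [[0.885, -0.466, 0.001], [-0.466, -0.885, 0.0], [0.001, -0.001, -1.0]]
contact_force: [0.9, 1.3, -0.0]
width: 0.994
```

```bash
python3 -c "
from h import *
rel([545,-210,206],-70)"
```

```text
t 2.35 tcp [437.8  11.  206.7] yaw -27.8 F [ 0.9  1.3 -0. ] width 0.994
shift [197.8 145.6   0.7] turn 42.2
```

Request:
drive_tool(series=[[60,45,33,0,0,0,10],[50,90,66,0,0,0,20],[40,135,100,0,0,0,30],[30,178,131,0,0,0,38],[25,198,145,0,0,0,42]])

```text
time_s: 2.98
tool_pos: [547.2, -210.0, 205.8]
tcp_rot: [[0.347, -0.938, 0.0], [-0.938, -0.347, -0.001], [0.001, -0.0, -1.0]]
contact_force: [-1.3, -0.2, 0.6]
width: 0.295
```

Run:
```python
from h import *
rel([545,-210,206],-70)
P=[]
for n in ("wrist","scene","side"):
    p=optics.get_image(n); P.append(p)
    for t in "dock cross_bar holder fin_top pads_low tray".split():
        for r in optics.landmark_of(p,t)[:2]:
            X=w(p,r["xyz"]); print(n,t,round(r["confidence"],2),X.round(1),px(p,X).round())
    if n!="wrist":
        m=optics.outline_of(p,"tray")[0]["mask"].astype(np.uint8)
        c=max(cv2.findContours(m,0,2)[0],key=cv2.contourArea).reshape(-1,2)
        q=np.array([ray(p,u,v,26 )[:2] for u,v in c],np.float32); print(n,"tray rect",cv2.minAreaRect(q))
    else: cv2.imwrite("pics/wrist1.png",p["img"])
```

```text
t 2.98 tcp [ 547.2 -210.   205.8] yaw -69.7 F [-1.3 -0.2  0.6] width 0.295
shift [-0.7  2.  -0.2] turn 0.3
wrist cross_bar 0.74 [ 574.3 -196.5   45.3] [313. 151.]
wrist cross_bar 0.66 [ 534.5 -214.7   17.4] [316. 185.]
wrist holder 0.94 [358.1 -55.   -1.4] [160. 261.]
wrist holder 0.88 [ 535.5 -212.9   15.4] [315. 184.]
wrist fin_top 0.87 [370.  -54.7  70.2] [130. 282.]
wrist fin_top 0.71 [ 547.  -208.5   88.5] [314. 187.]
wrist pads_low 0.75 [ 541.7 -209.8   37. ] [314. 182.]
wrist pads_low 0.59 [370.1 -53.1  22.6] [151. 262.]
wrist tray 0.66 [506.5 153.   -1.5] [13. 97.]
scene dock 0.82 [ 529.5 -217.4    1.3] [274. 190.]
scene dock 0.6 [ 3.186e+02 -4.054e+02 -1.000e-01] [250. 135.]
scene cross_bar 0.9 [ 572.5 -200.4   41.4] [272. 193.]
scene cross_bar 0.76 [ 352.9 -392.7   45.8] [248. 133.]
scene holder 0.95 [ 533.6 -210.1   13.8] [275. 189.]
scene holder 0.58 [361.8 -56.1  -2.1] [334. 167.]
scene fin_top 0.87 [ 548.1 -205.5   86.4] [272. 179.]
scene fin_top 0.86 [372.1 -49.7  65. ] [335. 157.]
scene pads_low 0.57 [ 547.7 -207.3   37.1] [273. 188.]
scene pads_low 0.57 [370.2 -52.8 
[... 179 characters left out ...]
17)
side dock 0.85 [ 534.3 -213.6    1.7] [348. 266.]
side dock 0.7 [ 311.1 -405.1   -2.4] [314. 356.]
side cross_bar 0.88 [ 577.3 -200.8   42.4] [358. 248.]
side cross_bar 0.71 [ 360.9 -391.9   45.1] [329. 331.]
side holder 0.61 [ 531.3 -213.    17.5] [347. 262.]
side holder 0.59 [358.5 -57.9  -5.1] [273. 256.]
side fin_top 0.85 [ 551.9 -208.5   84.1] [354. 243.]
side fin_top 0.71 [374.1 -52.7  69.9] [275. 235.]
side pads_low 0.95 [ 542.6 -205.    45.7] [350. 252.]
side pads_low 0.8 [372.6 -47.8  28.3] [275. 244.]
side tray 0.92 [ 5.123e+02  1.531e+02 -5.000e-01] [288. 202.]
side tray rect ((507.39910888671875, 137.45599365234375), (256.3587341308594, 174.52647399902344), 8.206231117248535)
```

View pics/wrist1.png

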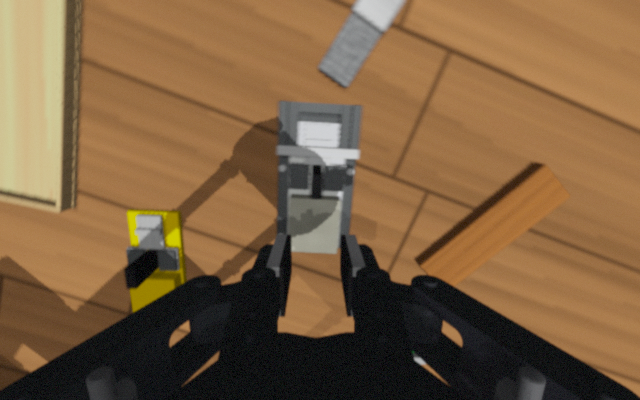

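The wrist view shows the grey holder in the dark socket at (316,185), with its fin at (316,180). The yellow look-alike is at (155,262). I'll take one enlarged crop to confirm and to get the yaw.

Run:
```python
from h import *
p=optics.get_image("wrist"); np.savez("w.npz",T=p["T"],k=[p[k] for k in("fx","fy","cx","cy")])
c=p["img"][90:260,230:410]; cv2.imwrite("pics/crop1.png",cv2.resize(c,None,fx=3.5,fy=3.5,interpolation=cv2.INTER_CUBIC))
print(p["T"].round(3), p["fx"])
for yaw in (18,20,22):
  D=np.array([531.5,-215.5,0]);c,s=np.cos(np.radians(yaw)),np.sin(np.radians(yaw));R=np.array([[c,-s,0],[s,c,0],[0,0,1]])
  for n,q in dict(cbarL=(39,34,45),cbarR=(39,-34,45),stA=(-74,29,46),stB=(-74,-29,46),stC=(-8,29,46),stD=(-8,-29,46),fin=(15,0,86),bkL=(95,46,16),bkR=(95,-46,16)).items(): print(yaw,n,((px(p,D+R@q)-[230,90])*3.5).round(0),end=' ')
  print()
```

```text
[[ 3.52000e-01 -9.03000e-01 -2.47000e-01  6.07894e+02]
 [-9.36000e-01 -3.40000e-01 -9.20000e-02 -1.83549e+02]
 [-1.00000e-03  2.64000e-01 -9.65000e-01  3.72701e+02]
 [ 0.00000e+00  0.00000e+00  0.00000e+00  1.00000e+00]] 303.0950574696674
18 cbarL [206. 234.] 18 cbarR [425. 244.] 18 stA [213. 572.] 18 stB [385. 579.] 18 stC [218. 382.] 18 stD [399. 390.] 18 fin [313. 345.] 18 bkL [180.  46.] 18 bkR [466.  60.] 
20 cbarL [201. 238.] 20 cbarR [421. 240.] 20 stA [220. 575.] 20 stB [393. 577.] 20 stC [218. 385.] 20 stD [400. 387.] 20 fin [311. 345.] 20 bkL [170.  51.] 20 bkR [456.  54.] 
22 cbarL [197. 242.] 22 cbarR [417. 236.] 22 stA [228. 577.] 22 stB [401. 574.] 22 stC [219. 388.] 22 stD [401. 384.] 22 fin [310. 345.] 22 bkL [159.  56.] 22 bkR [446.  49.]
```

View pics/crop1.png

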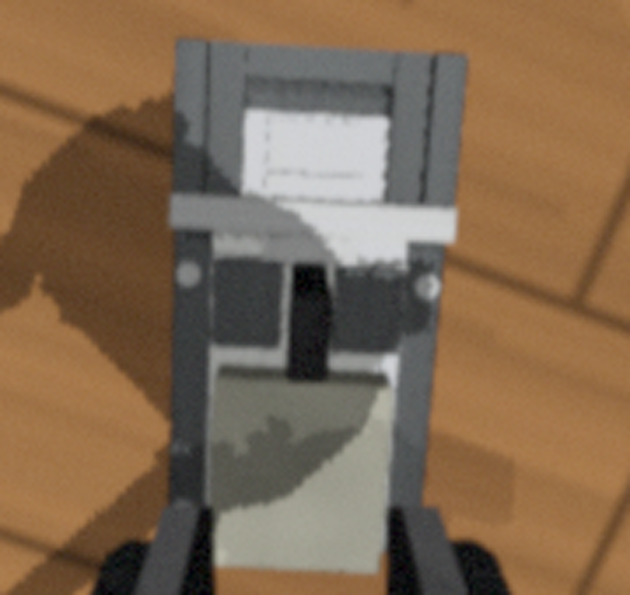

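The crop confirms it: grey stone, black fin at (309,330), dark steel socket with a bright cross bar at y≈215, and dark pads either side of the fin. The bar and stone edges give a yaw of about 18.7°. I'll go down to just above the fin.

Request:
drive_tool(series=[[34,-1,-0.7,40,0,0,1.6],[34,-1,-0.7,80,0,0,1.6],[34,-1,-0.7,105,0,0,1.6],[34,-1,-0.7,105,0,0,1.6]])

```text
time_s: 4.68
tool_pos: [544.8, -205.0, 99.3]
tcp_rot: [[0.325, -0.946, -0.004], [-0.946, -0.325, 0.002], [-0.004, 0.003, -1.0]]
contact_force: [-0.4, -0.5, -0.0]
width: 0.397
```

Run:
```python
from h import *
rel([547.5,-208.8,101],-71.3)
p=optics.get_image("wrist")
for t in "cross_bar holder fin_top pads_low".split():
    for r in optics.landmark_of(p,t)[:2]:
        X=w(p,r["xyz"]); print(t,round(r["confidence"],2),X.round(1),px(p,X).round())
s=readout.observe(); R=np.array(s["tcp_rot"]); 
for q in ((0,0,0),(17,0,0),(-17,0,0)): print(px(p,np.array(s["tool_pos"])+R@q).round())
cv2.imwrite("pics/wrist2.png",p["img"])
```

```text
t 4.67 tcp [ 544.8 -205.    99.3] yaw -71.0 F [-0.4 -0.5 -0. ] width 0.397
shift [ 4.5 -1.3 -1.7] turn 0.3
cross_bar 0.86 [ 572.8 -196.5   43.6] [318. 168.]
holder 0.7 [359.2 -56.2  -1.6] [119. 312.]
fin_top 0.72 [372.7 -51.5  73. ] [ 56. 356.]
pads_low 0.74 [ 542.6 -206.3   38.2] [317. 207.]
pads_low 0.61 [367.3 -50.5  21.2] [100. 318.]
[320. 232.]
[349. 232.]
[290. 232.]
```

View pics/wrist2.png

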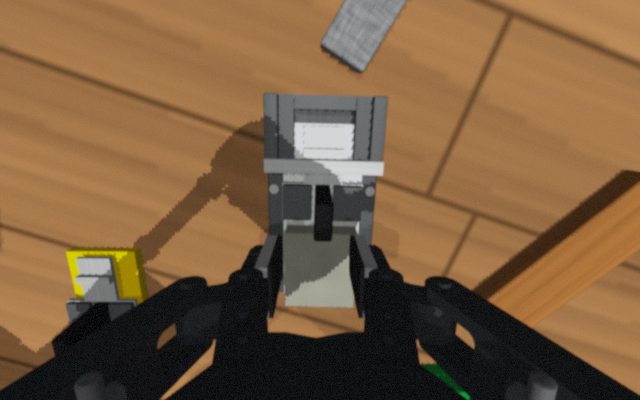

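Wrist view: fin top about x 315–332, near end at row 241, and TCP projects to (320,232). Lateral offset is only a few mm. I'll compute it.

Run:
```python
from h import *
p=optics.get_image("wrist")
s=readout.observe(); R=np.array(s["tcp_rot"]); o=np.array(s["tool_pos"])
im=cv2.cvtColor(p["img"],cv2.COLOR_BGR2GRAY)
for v in (205,215,225,232,238): print(v,im[v,308:340])
for u,v in ((323.5,241),(323.5,187)): 
  X=ray(p,u,v,86);print(X.round(1),(R.T@(X-o)).round(1))
print(ray(p,314,160,45),ray(p,330,160,45))
```

```text
205 [108 122 108  65  14  17   6  21  17  20  17  21  19  14  24  11  16  18
  12  22  34  49  54  58  52  57  57  58  56  58  58  55]
215 [107 129  98  52  23  28  21  30  34  34  17  23  28  28  24  30  17  21
  25  23  26  43  53  58  60  56  59  58  57  56  63  58]
225 [138 132  81  35  20  19  27  24  28  29  32  28  28  26  24  25  25  17
  22  35  72 106 117 116 120 116 119 118 120 121 120 116]
232 [59 54 35 17 17 27 26 17 22 19 24 17 27 21 22 20 13 13 17 25 46 59 65 64
 59 64 60 59 58 62 60 61]
238 [86 76 42 14 18 22 12 18 17 16 15 23 21 24 22 14 13 22 23 45 73 89 89 89
 91 90 88 89 91 89 87 89]
[ 537.5 -215.    86. ] [ 5.1 12.1 16.7]
[ 571.5 -203.    86. ] [  4.8 -23.9  16.8]
[ 580.09613115 -193.66249578   45.        ] [ 583.96341522 -204.87744594   45.        ]
```

Run:
```python
from h import *
rel([547.5,-208.8,101],-71.3)
p=optics.get_image("wrist")
s=readout.observe(); R=np.array(s["tcp_rot"]); o=np.array(s["tool_pos"])
print(o,px(p,o))
im=cv2.cvtColor(p["img"],cv2.COLOR_BGR2GRAY)
for v in (225,238): print(v,im[v,308:334])
print(im[225:250,319])
for u,v in ((319.3,241),(319.3,238)): 
  X=ray(p,u,v,86);print(X.round(1),(R.T@(X-o)).round(1))
```

```text
t 4.97 tcp [ 547.3 -206.2  102.7] yaw -71.0 F [ 0.3 -0.4  1.2] width 0.395
shift [2.5 0.7 1.7] turn 0.3
[ 547.13141314 -206.09838398  102.54708294] [315.68709326 233.05464886]
225 [137 129  92  35  28  26  26  28  27  25  26  24  17  24  26  18  28  13
  17  30  66 108 116 118 120 117]
238 [88 77 53 14 19 26 14 20 12  6 11 12 29 23 18 10 18 18 20 37 72 86 90 92
 89 91]
[24 20 21 23 23 19 18 21 20 17 18 17 20 12 16  7 37 70 85 89 89 89 88 86
 86]
[ 536.5 -212.3   86. ] [ 2.4 12.1 16.5]
[ 538.5 -211.6   86. ] [ 2.4 10.  16.5]
```

The arm was still settling earlier. The settled pixel fit and the landmark estimate agree on a shift of about (2.4, 0) mm.

Request:
drive_tool(series=[[34,2.4,0,0,0,0,0.3],[34,2.4,0,15,0,0,0.3],[24,2.4,0,36,0,0,0.3],[18,2.4,0,36,0,0,0.3],[18,2.4,0,36,0,0,0.3]], newtons=20)

```text
time_s: 5.65
tool_pos: [547.3, -208.1, 65.2]
tcp_rot: [[0.32, -0.947, -0.0], [-0.947, -0.32, 0.0], [-0.0, 0.0, -1.0]]
contact_force: [0.7, 0.4, 0.6]
width: 0.211
```

Request:
drive_tool(series=[[18,0,0,0,0,0,0],[18,0,0,3,0,0,0],[18,0,0,3,0,0,0],[18,0,0,3,0,0,0]])

```text
time_s: 6.15
tool_pos: [547.2, -208.0, 62.4]
tcp_rot: [[0.321, -0.947, 0.0], [-0.947, -0.321, 0.0], [0.0, -0.0, -1.0]]
contact_force: [-0.7, -0.8, -0.4]
width: 0.209
```

Request:
drive_tool(series=[[18,0,0,2,0,0,0],[18,0,0,4,0,0,0],[18,0,0,4,0,0,0],[18,0,0,4,0,0,0]])

```text
time_s: 6.65
tool_pos: [547.2, -208.0, 58.2]
tcp_rot: [[0.32, -0.947, -0.0], [-0.947, -0.32, 0.0], [-0.0, -0.0, -1.0]]
contact_force: [-0.2, 0.9, 0.4]
width: 0.212
```

Request:
drive_tool(series=[[18,0,0,1.5,0,0,0],[18,0,0,3,0,0,0],[18,0,0,3,0,0,0],[18,0,0,3,0,0,0]])

```text
time_s: 7.15
tool_pos: [547.1, -208.0, 55.3]
tcp_rot: [[0.32, -0.947, -0.0], [-0.947, -0.32, 0.0], [-0.0, -0.0, -1.0]]
contact_force: [0.8, -0.2, 0.3]
width: 0.212
```

Request:
drive_tool(series=[[18,0,0,1.5,0,0,0],[18,0,0,3,0,0,0],[18,0,0,3,0,0,0],[18,0,0,3,0,0,0]])

```text
time_s: 7.65
tool_pos: [547.2, -208.0, 52.2]
tcp_rot: [[0.32, -0.947, -0.0], [-0.947, -0.32, 0.0], [-0.0, -0.0, -1.0]]
contact_force: [-0.2, -0.2, 0.2]
width: 0.209
```

Request:
drive_tool(series=[[18,0,0,1.5,0,0,0],[18,0,0,3,0,0,0],[18,0,0,3,0,0,0]])

```text
time_s: 8.02
tool_pos: [547.1, -207.9, 49.1]
tcp_rot: [[0.321, -0.947, -0.0], [-0.947, -0.321, 0.0], [-0.0, 0.0, -1.0]]
contact_force: [0.3, 0.4, -0.8]
width: 0.211
```

Request:
drive_tool(series=[[18,0,0,1.5,0,0,0],[18,0,0,3,0,0,0],[18,0,0,3,0,0,0]])

```text
time_s: 8.4
tool_pos: [547.0, -207.9, 46.1]
tcp_rot: [[0.321, -0.947, -0.0], [-0.947, -0.321, 0.0], [-0.0, 0.0, -1.0]]
contact_force: [-0.4, -0.0, -0.1]
width: 0.211
```

Request:
drive_tool(series=[[18,0,0,1,0,0,0],[18,0,0,2,0,0,0],[18,0,0,2,0,0,0]])

```text
time_s: 8.78
tool_pos: [547.1, -208.0, 44.2]
tcp_rot: [[0.321, -0.947, -0.0], [-0.947, -0.321, 0.0], [-0.0, 0.0, -1.0]]
contact_force: [-0.9, -0.2, -0.3]
width: 0.216
```

Request:
drive_tool(series=[[18,0,0,1,0,0,0],[18,0,0,2,0,0,0],[18,0,0,2,0,0,0]])

```text
time_s: 9.15
tool_pos: [547.1, -208.0, 42.2]
tcp_rot: [[0.321, -0.947, -0.0], [-0.947, -0.321, 0.0], [-0.0, 0.0, -1.0]]
contact_force: [-1.3, -0.9, -0.7]
width: 0.212
```

Request:
drive_tool(series=[[18,0,0,1,0,0,0],[18,0,0,2,0,0,0],[18,0,0,2,0,0,0]])

```text
time_s: 9.52
tool_pos: [547.1, -208.0, 40.1]
tcp_rot: [[0.321, -0.947, -0.0], [-0.947, -0.321, 0.0], [-0.0, 0.0, -1.0]]
contact_force: [0.4, -0.5, -0.2]
width: 0.209
```

Request:
drive_tool(series=[[18,0,0,1,0,0,0],[18,0,0,1.5,0,0,0],[18,0,0,1.5,0,0,0]])

```text
time_s: 9.9
tool_pos: [547.1, -208.0, 38.7]
tcp_rot: [[0.32, -0.947, -0.0], [-0.947, -0.32, 0.0], [-0.0, 0.0, -1.0]]
contact_force: [-0.0, 0.2, 1.0]
width: 0.213
```

Run:
```python
from h import *
rel([547,-208,38],-71.3)
p=optics.get_image("wrist"); cv2.imwrite("pics/wrist3.png",cv2.resize(p["img"][120:320,200:440],None,fx=3,fy=3))
```

```text
t 9.9 tcp [ 547.1 -208.    38.7] yaw -71.3 F [-0.   0.2  1. ] width 0.213
shift [-0.   0.1  0.7] turn -0.0
```

View pics/wrist3.png

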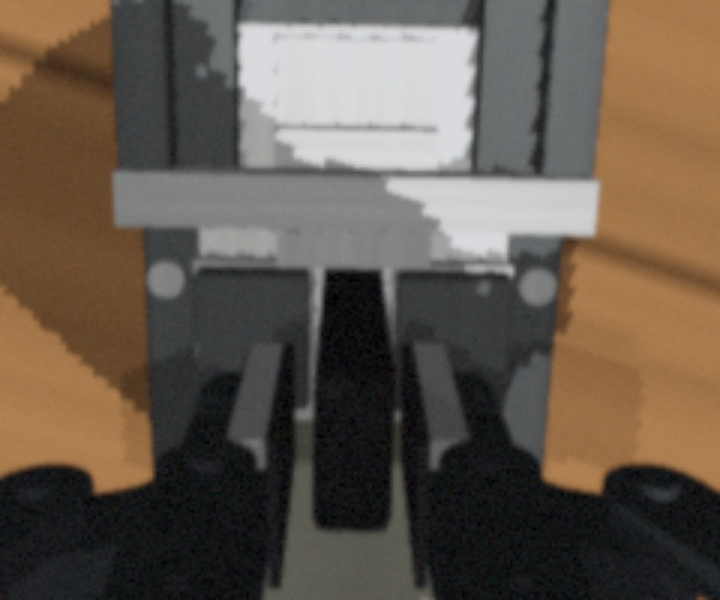

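The fingers straddle the fin symmetrically (inner faces at about x 290 and 410, fin at 352), with the tips over the dark pads. I'll keep going down.

Request:
drive_tool(series=[[18,0,0,1,0,0,0],[18,0,0,1.5,0,0,0],[18,0,0,1.5,0,0,0]])

```text
time_s: 10.32
tool_pos: [547.1, -208.0, 37.2]
tcp_rot: [[0.321, -0.947, -0.0], [-0.947, -0.321, 0.0], [-0.0, 0.0, -1.0]]
contact_force: [0.5, 0.0, 1.7]
width: 0.213
```

Request:
drive_tool(series=[[18,0,0,1,0,0,0],[18,0,0,1.5,0,0,0],[18,0,0,1.5,0,0,0]])

```text
time_s: 10.7
tool_pos: [547.1, -208.0, 35.7]
tcp_rot: [[0.321, -0.947, -0.0], [-0.947, -0.321, 0.0], [-0.0, 0.0, -1.0]]
contact_force: [-0.1, -0.9, -0.1]
width: 0.207
```

Request:
drive_tool(series=[[18,0,0,1,0,0,0],[18,0,0,1.5,0,0,0],[18,0,0,1.5,0,0,0]])

```text
time_s: 11.08
tool_pos: [547.1, -208.0, 34.2]
tcp_rot: [[0.32, -0.947, -0.0], [-0.947, -0.32, 0.0], [-0.0, 0.0, -1.0]]
contact_force: [0.0, 0.3, -0.2]
width: 0.213
```

Run:
```python
from h import *
rel([547,-208,38],-71.3)
p=optics.get_image("wrist")
s=readout.observe(); R=np.array(s["tcp_rot"]); o=np.array(s["tool_pos"])
q=lambda X:((px(p,X)-[200,120])*3).round()
for sx in(9,23):
  for sy in(-11,11): print("tip",sx,sy,q(o+R@[sx,sy,-1]))
D=np.array([532,-213.5,16]);c,s_=np.cos(np.radians(18.7)),np.sin(np.radians(18.7));Rh=np.array([[c,-s_,0],[s_,c,0],[0,0,1]])
for z in(24.5,39.5): print("pad",z,[q(D+Rh@[x,y,z]) for x in(1,29) for y in(8.5,30.5)])
print("fin",[q(D+Rh@[x,0,70]) for x in (2,28)],"bar",[q(D+Rh@[39,y,29]) for y in (-46,46)])
for r in optics.landmark_of(p,"pads_low")[:1]+optics.landmark_of(p,"cross_bar")[:1]: print(w(p,r["xyz"]))
```

```text
t 11.07 tcp [ 547.1 -208.    34.2] yaw -71.3 F [ 0.   0.3 -0.2] width 0.213
shift [-0.   0.1 -3.8] turn -0.0
tip 9 -11 [395. 287.]
tip 9 11 [394. 393.]
tip 23 -11 [468. 287.]
tip 23 11 [464. 393.]
pad 24.5 [array([306., 424.]), array([192., 424.]), array([304., 286.]), array([185., 286.])]
pad 39.5 [array([302., 463.]), array([178., 463.]), array([300., 314.]), array([170., 314.])]
fin [array([351., 563.]), array([351., 398.])] bar [array([609., 241.]), array([ 91., 241.])]
[367.9078575  -51.76877308  20.02010914]
[ 573.39549063 -196.02556622   39.22480295]
```

Run:
```python
from h import *
p=optics.get_image("wrist"); a=cv2.resize(p["img"][160:320,240:400],None,fx=3,fy=3)
s=optics.get_image("side"); b=cv2.resize(s["img"][190:300,300:410],(480,480))
cv2.imwrite("pics/w4.png",np.hstack([a,b])[:, :800] if 0 else cv2.resize(np.hstack([a,b]),(800,400)))
```

```text
(no output)
```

View pics/w4.png

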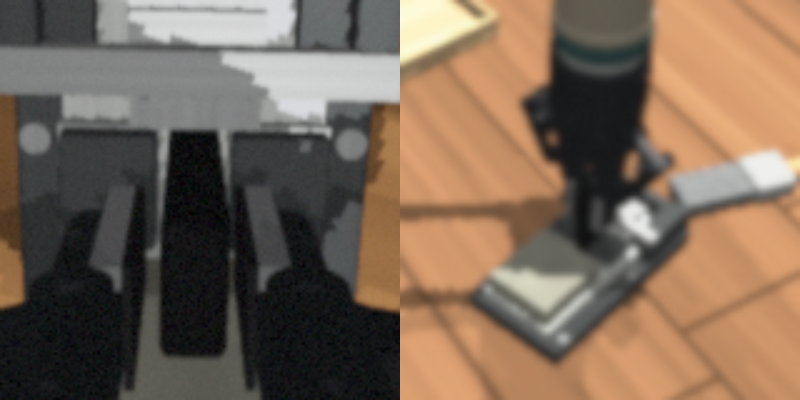

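Run:
```python
from h import *
rel([547,-208,38],-71.3)
p=optics.get_image("wrist")
s=readout.observe(); R=np.array(s["tcp_rot"]); o=np.array(s["tool_pos"])
q=lambda X:((px(p,X)-[240,160])*2.5).round()
for dz in (0,-3,-6,-10,-15,-20,-30): print(dz,q(o+R@[9,-11,dz]),q(o+R@[17,-11,dz]),q(o+R@[9,-5,dz]))
```

```text
t 11.32 tcp [ 547.2 -208.    34.3] yaw -71.3 F [0.5 0.6 0.4] width 0.211
shift [-0.1  0.2 -3.7] turn -0.0
0 [229. 138.] [264. 138.] [229. 162.]
-3 [230. 142.] [265. 142.] [229. 167.]
-6 [230. 146.] [266. 146.] [230. 172.]
-10 [231. 152.] [268. 152.] [231. 178.]
-15 [232. 160.] [270. 160.] [232. 187.]
-20 [234. 169.] [273. 169.] [233. 196.]
-30 [237. 187.] [278. 187.] [236. 216.]
```

Request:
drive_tool(series=[[18,0,0,1,0,0,0],[18,0,0,2,0,0,0],[18,0,0,2,0,0,0]])

```text
time_s: 11.75
tool_pos: [547.1, -208.0, 32.1]
tcp_rot: [[0.32, -0.947, -0.0], [-0.947, -0.32, 0.0], [-0.0, 0.0, -1.0]]
contact_force: [-1.2, 0.7, 0.9]
width: 0.209
```

Request:
drive_tool(series=[[18,0,0,1,0,0,0],[18,0,0,2,0,0,0],[18,0,0,2,0,0,0]])

```text
time_s: 12.12
tool_pos: [547.1, -208.0, 30.2]
tcp_rot: [[0.32, -0.947, -0.0], [-0.947, -0.32, 0.0], [-0.0, 0.0, -1.0]]
contact_force: [-0.8, 0.1, -0.6]
width: 0.212
```

The wrist image suggests the visible tips sit higher than the TCP. I'll keep feeling downwards in small steps: the pad spring starts at 4 N and should show clearly.

Request:
drive_tool(series=[[18,0,0,1,0,0,0],[18,0,0,2,0,0,0],[18,0,0,2,0,0,0]])

```text
time_s: 12.5
tool_pos: [547.1, -208.0, 28.2]
tcp_rot: [[0.32, -0.947, -0.0], [-0.947, -0.32, 0.0], [-0.0, 0.0, -1.0]]
contact_force: [0.4, -1.0, -0.1]
width: 0.209
```

Run:
```python
from h import *
p=optics.get_image("scene"); cv2.imwrite("pics/s5.png",cv2.resize(p["img"][100:220,220:330],None,fx=5,fy=5,interpolation=cv2.INTER_CUBIC))
s=readout.observe();o=np.array(s["tool_pos"]);print(s["contact_force"],((px(p,o)-[220,100])*5).round(),((px(p,o+[0,0,30])-[220,100])*5).round())
```

```text
[ 1.2625959  -0.14500967 -0.18546711] [267. 447.] [263. 420.]
```

View pics/s5.png

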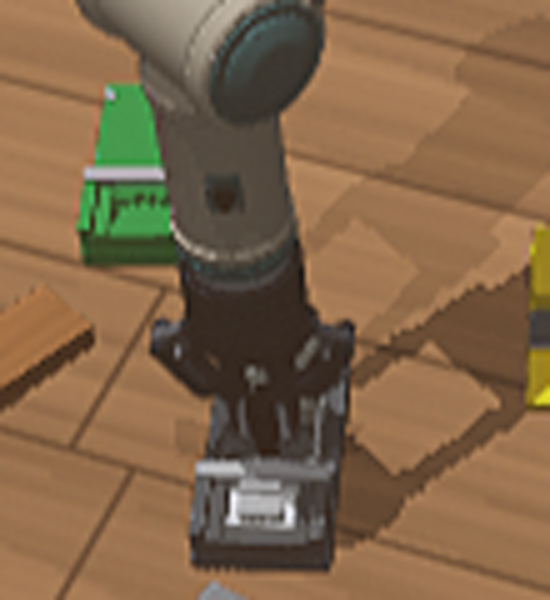

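Request:
drive_tool(series=[[18,0,0,1,0,0,0],[18,0,0,2,0,0,0],[18,0,0,2,0,0,0]])

```text
time_s: 12.92
tool_pos: [547.1, -208.0, 26.2]
tcp_rot: [[0.321, -0.947, -0.0], [-0.947, -0.321, 0.0], [-0.0, 0.0, -1.0]]
contact_force: [-0.5, 0.2, -0.3]
width: 0.205
```

Request:
drive_tool(series=[[18,0,0,1,0,0,0],[18,0,0,2,0,0,0],[18,0,0,2,0,0,0]])

```text
time_s: 13.3
tool_pos: [547.1, -207.9, 24.1]
tcp_rot: [[0.321, -0.947, -0.0], [-0.947, -0.321, 0.0], [-0.0, 0.0, -1.0]]
contact_force: [0.9, -0.4, -0.7]
width: 0.208
```

Request:
drive_tool(series=[[18,0,0,1,0,0,0],[18,0,0,2,0,0,0],[18,0,0,2,0,0,0]])

```text
time_s: 13.68
tool_pos: [547.1, -208.0, 22.2]
tcp_rot: [[0.32, -0.947, -0.0], [-0.947, -0.32, 0.0], [-0.0, 0.0, -1.0]]
contact_force: [-0.0, -0.7, -0.1]
width: 0.211
```

Request:
drive_tool(series=[[18,0,0,1,0,0,0],[18,0,0,2,0,0,0],[18,0,0,2,0,0,0]])

```text
time_s: 14.05
tool_pos: [547.1, -208.0, 20.2]
tcp_rot: [[0.321, -0.947, -0.0], [-0.947, -0.321, 0.0], [-0.0, 0.0, -1.0]]
contact_force: [0.1, 0.5, 0.4]
width: 0.21
```

Run:
```python
from h import *
p=optics.get_image("wrist"); a=p["img"][170:300,240:400].astype(float)
a=np.clip(255*(a/255)**.45,0,255).astype(np.uint8)
cv2.imwrite("pics/w6.png",cv2.resize(a,None,fx=4.5,fy=4.5,interpolation=cv2.INTER_CUBIC))
rel([547,-208,38],-71.3)
D=np.array([532,-213.5,0]);c,s_=np.cos(np.radians(18.7)),np.sin(np.radians(18.7));Rh=np.array([[c,-s_,0],[s_,c,0],[0,0,1]])
q=lambda X:((px(p,D+Rh@X)-[240,170])*4.5).round()
for z in(34.5,40.5,48,55.5): print("pad",z,[q([x,y,z]) for x in(1,29) for y in(8.5,30.5)])
print("fin",q([2,0,86]),q([28,0,86]),q([28,0,40]),"bar",q([39,46,45]),q([39,-46,45]))
s=readout.observe(); R=np.array(s["tcp_rot"]); o=np.array(s["tool_pos"])
for dz in(0,-10,-20,-30): print(dz,((px(p,o+R@[9,-11,dz])-[240,170])*4.5).round(),((px(p,o+R@[9,11,dz])-[240,170])*4.5).round())
```

```text
t 14.1 tcp [ 547.1 -208.    20.2] yaw -71.3 F [-0.2  0.   1.1] width 0.211
shift [ -0.    0.1 -17.8] turn -0.0
pad 34.5 [array([276., 441.]), array([ 98., 441.]), array([273., 226.]), array([ 87., 226.])]
pad 40.5 [array([274., 465.]), array([ 89., 465.]), array([271., 243.]), array([ 77., 243.])]
pad 48 [array([271., 498.]), array([ 77., 498.]), array([267., 267.]), array([ 64., 267.])]
pad 55.5 [array([267., 534.]), array([ 64., 534.]), array([264., 293.]), array([ 50., 293.])]
fin [347. 717.] [347. 446.] [346. 250.] bar [-78. 170.] [770. 171.]
0 [412. 203.] [410. 361.]
-10 [416. 229.] [414. 395.]
-20 [421. 258.] [418. 433.]
-30 [426. 291.] [423. 476.]
```

View pics/w6.png

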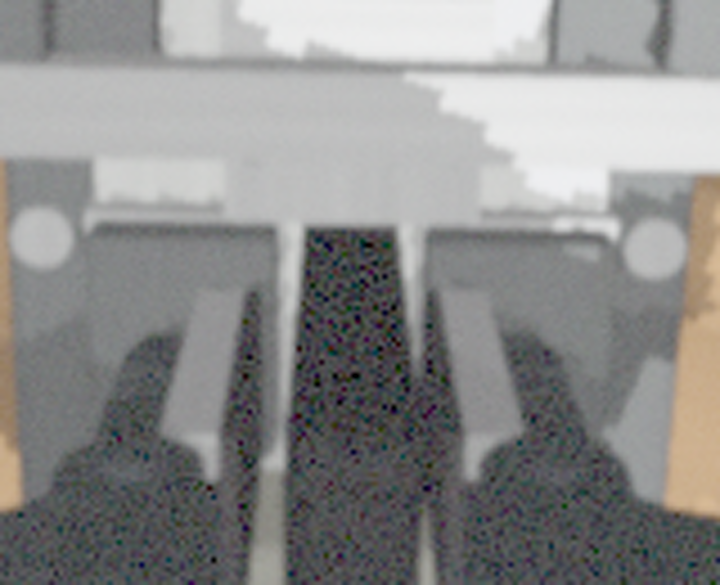

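Pads' front edge (row 230) fits the lowest setting. The visible tips (row 290) fit a point about 30 mm behind the nominal TCP, so roughly 10 mm of travel should remain. I'll check grip_depth and carry on by touch.

Request:
drive_tool(series=[[18,0,0,1.5,0,0,0],[18,0,0,3,0,0,0],[18,0,0,3,0,0,0]])

```text
time_s: 14.48
tool_pos: [547.2, -208.0, 17.3]
tcp_rot: [[0.321, -0.947, 0.0], [-0.947, -0.321, 0.0], [-0.0, -0.0, -1.0]]
contact_force: [0.4, -0.3, -0.8]
width: 0.216
```

```bash
python3 -c "
from h import *
print(ctrl.grip_depth,[a for a in dir(ctrl) if a[0]!='_'])"
```

```text
18.700000000000003 ['PlanningError', 'close_job', 'grip_depth']
```

Request:
drive_tool(series=[[18,0,0,1,0,0,0],[18,0,0,2,0,0,0],[18,0,0,2,0,0,0]])

```text
time_s: 14.85
tool_pos: [547.2, -208.0, 15.8]
tcp_rot: [[0.321, -0.947, 0.0], [-0.947, -0.321, -0.0], [0.0, -0.0, -1.0]]
contact_force: [-1.3, 0.6, 5.6]
width: 0.213
```

Contact: 5.6 N at TCP z 15.8. I need to know whether this is the soft pad spring or something hard, so I'll go 1.5 mm more.

Request:
drive_tool(series=[[18,0,0,0.7,0,0,0],[18,0,0,1.5,0,0,0],[18,0,0,1.5,0,0,0]])

```text
time_s: 15.22
tool_pos: [547.3, -208.1, 14.6]
tcp_rot: [[0.321, -0.947, 0.0], [-0.947, -0.321, -0.0], [0.0, -0.0, -1.0]]
contact_force: [-1.2, 0.9, 8.3]
width: 0.21
```

Run:
```python
from h import *
rel([547.2,-208,15.8],-71.3)
p=optics.get_image("wrist"); a=p["img"][170:300,240:400].astype(float)
a=np.clip(255*(a/255)**.45,0,255).astype(np.uint8)
cv2.imwrite("pics/w7.png",cv2.resize(a,None,fx=4.5,fy=4.5,interpolation=cv2.INTER_CUBIC))
```

```text
t 15.22 tcp [ 547.3 -208.1   14.6] yaw -71.3 F [-1.2  0.9  8.3] width 0.21
shift [-0.1  0.  -1.2] turn -0.0
```

View pics/w7.png

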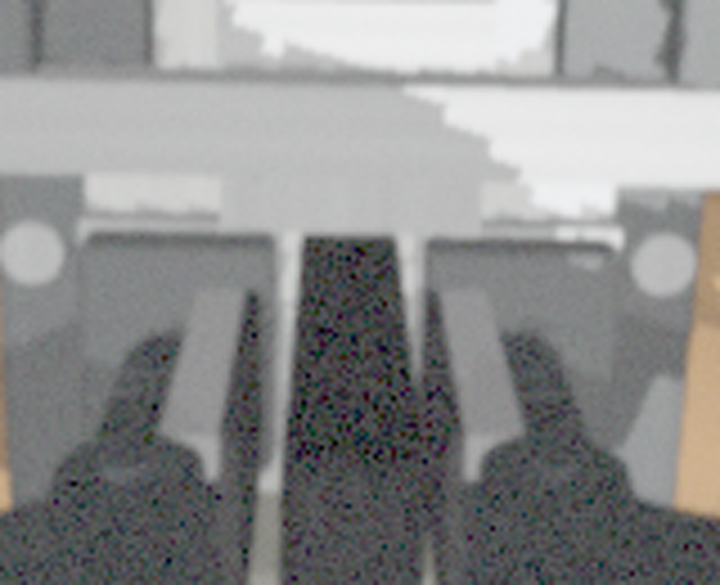

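The force rose softly (8.3 N after 1.2 mm more), so it is the pad spring. The tips sit on both pads beside the fin. I'll press on to about 5 mm and narrow the fingers.

Request:
drive_tool(series=[[14,0,0,0.7,0,0,0],[14,0,0,1.5,0,0,0],[14,0,0,1.5,0,0,0]])

```text
time_s: 15.65
tool_pos: [547.6, -208.2, 13.5]
tcp_rot: [[0.321, -0.947, 0.001], [-0.947, -0.321, -0.001], [0.001, -0.001, -1.0]]
contact_force: [-1.2, 1.5, 9.3]
width: 0.167
```

Request:
drive_tool(series=[[14,0,0,0.7,0,0,0],[14,0,0,1.2,0,0,0],[14,0,0,1.2,0,0,0]])

```text
time_s: 16.02
tool_pos: [547.6, -208.2, 12.6]
tcp_rot: [[0.321, -0.947, 0.001], [-0.947, -0.321, -0.001], [0.001, -0.001, -1.0]]
contact_force: [-1.9, 0.8, 10.7]
width: 0.164
```

Request:
drive_tool(series=[[14,0,0,0.6,0,0,0],[14,0,0,1.1,0,0,0],[14,0,0,1.1,0,0,0]])

```text
time_s: 16.4
tool_pos: [547.6, -208.2, 11.7]
tcp_rot: [[0.321, -0.947, 0.001], [-0.947, -0.321, -0.001], [0.001, -0.001, -1.0]]
contact_force: [-2.1, 1.6, 12.6]
width: 0.168
```

Request:
drive_tool(series=[[8,0,0,0,0,0,0],[8,0,0,0,0,0,0],[8,0,0,0,0,0,0]], newtons=50)

```text
time_s: 16.77
tool_pos: [548.0, -208.6, 11.8]
tcp_rot: [[0.32, -0.947, 0.002], [-0.947, -0.32, -0.001], [0.002, -0.002, -1.0]]
contact_force: [-2.0, -0.1, 10.8]
width: 0.135
```

Gripped (11.5 mm, the fin's thickness) with the pads down about 5 mm. Gentle test pull.

Request:
drive_tool(series=[[8,0,0.7,0,0,0,0],[8,0,1.5,0,0,0,0],[8,0,2.2,0,0,0,0],[8,0,3,0,0,0,0]])

```text
time_s: 17.27
tool_pos: [547.8, -209.0, 11.8]
tcp_rot: [[0.319, -0.948, 0.007], [-0.948, -0.319, -0.001], [0.003, -0.007, -1.0]]
contact_force: [5.5, 3.5, 7.8]
width: 0.136
```

Request:
drive_tool(series=[[8,0,0,0,0,0,0],[8,0,0,0,0,0,0]])

```text
time_s: 17.52
tool_pos: [547.8, -209.1, 11.8]
tcp_rot: [[0.319, -0.948, 0.007], [-0.948, -0.319, -0.001], [0.003, -0.006, -1.0]]
contact_force: [3.9, 3.0, 8.6]
width: 0.135
```

5 N of pull with no motion. That is plausibly stiction from the downward push. The fin grip keeps the pads pressed on its own, so I'll unload the downward push and pull a little more.

Request:
drive_tool(series=[[8,0,0,-0.7,0,0,0],[8,0,0,-1.4,0,0,0],[8,0,0.7,-1.4,0,0,0],[8,0,1.5,-1.4,0,0,0],[8,0,1.5,-1.4,0,0,0]], newtons=60)

```text
time_s: 18.15
tool_pos: [543.9, -209.8, 11.8]
tcp_rot: [[0.32, -0.947, 0.002], [-0.947, -0.32, -0.001], [0.001, -0.002, -1.0]]
contact_force: [5.1, 1.0, 5.8]
width: 0.136
```

It moved about 4 mm freely with only 5 N, so the tooth is past the bar edge. I'll draw on steadily.

Request:
drive_tool(series=[[8,0,3,0,0,0,0],[8,0,6,0,0,0,0],[8,0,9,0,0,0,0],[8,0,12,0,0,0,0]])

```text
time_s: 18.65
tool_pos: [532.4, -213.5, 11.8]
tcp_rot: [[0.32, -0.947, 0.002], [-0.947, -0.32, -0.0], [0.001, -0.002, -1.0]]
contact_force: [4.4, 1.8, 5.3]
width: 0.129
```

Request:
drive_tool(series=[[8,0,4,0,0,0,0],[8,0,8,0,0,0,0],[8,0,12,0,0,0,0],[8,0,16,0,0,0,0],[8,0,16,0,0,0,0]])

```text
time_s: 19.27
tool_pos: [516.6, -218.8, 11.8]
tcp_rot: [[0.32, -0.947, 0.001], [-0.947, -0.32, -0.001], [0.001, -0.001, -1.0]]
contact_force: [2.5, 0.5, 6.7]
width: 0.132
```

Run:
```python
from h import *
for n in("wrist","side"):
  p=optics.get_image(n)
  for t in "cross_bar holder pads_low fin_top".split():
    for r in optics.landmark_of(p,t)[:2]: X=w(p,r["xyz"]); print(n,t,round(r["confidence"],2),X.round(1))
rel([511,153,120],-81)
```

```text
wrist cross_bar 0.59 [ 572.4 -197.8   44.6]
wrist holder 0.61 [359.3 -57.6  -1.4]
wrist holder 0.57 [ 504.2 -222.5   18.2]
wrist pads_low 0.61 [ 512.5 -217.5   37.7]
wrist fin_top 0.66 [ 514.8 -220.3   84.7]
side cross_bar 0.82 [ 576.  -198.1   39.1]
side cross_bar 0.61 [ 359.8 -395.3   45.5]
side holder 0.96 [ 500.3 -226.    18.5]
side holder 0.91 [357.7 -57.7  -6.4]
side pads_low 0.77 [369.5 -51.   27.1]
side pads_low 0.61 [ 514.5 -219.2   41.5]
side fin_top 0.75 [ 515.  -217.6   87. ]
side fin_top 0.58 [ 514.5 -219.6   40.7]
t 19.77 tcp [ 516.6 -218.8   11.8] yaw -71.3 F [2.9 1.3 6.4] width 0.133
shift [-353.9 -113.9 -108.4] turn 9.7
```

Request:
drive_tool(series=[[8,0,5,0,0,0,0],[8,0,10,0,0,0,0],[8,0,17,0,0,0,0],[8,0,25,0,0,0,0],[8,0,30,0,0,0,0]])

```text
time_s: 20.4
tool_pos: [488.7, -228.3, 11.8]
tcp_rot: [[0.32, -0.947, 0.002], [-0.947, -0.32, -0.0], [0.001, -0.002, -1.0]]
contact_force: [4.9, 1.3, 5.0]
width: 0.135
```

Landmarks put the holder at about -32 mm, level on the base, at that pause. It is now about 63 mm out and clear of the lips. Gentle lift.

Request:
drive_tool(series=[[8,0,0,-4,0,0,0],[8,0,0,-10,0,0,0],[8,0,0,-25,0,0,0],[8,0,0,-50,0,0,0],[8,0,0,-75,0,0,0]])

```text
time_s: 21.02
tool_pos: [487.6, -227.9, 87.5]
tcp_rot: [[0.321, -0.947, -0.001], [-0.947, -0.321, 0.0], [-0.001, 0.001, -1.0]]
contact_force: [-0.2, -0.3, -4.6]
width: 0.132
```

Request:
drive_tool(series=[[8,0,0,-20,0,0,0],[8,0,0,-30,0,0,0],[8,0,0,-30,0,0,0]])

```text
time_s: 21.4
tool_pos: [488.2, -228.2, 117.1]
tcp_rot: [[0.321, -0.947, 0.001], [-0.947, -0.321, -0.001], [0.001, -0.001, -1.0]]
contact_force: [0.3, 0.8, -4.6]
width: 0.132
```

Run:
```python
from h import *
rel([525,155,110],-82.5)
p=optics.get_image("wrist")
for t in "holder pads_low fin_top".split():
    for r in optics.landmark_of(p,t)[:2]: X=w(p,r["xyz"]); print(t,round(r["confidence"],2),X.round(1))
```

```text
t 21.4 tcp [ 488.2 -228.2  117.1] yaw -71.3 F [ 0.3  0.8 -4.6] width 0.132
shift [-351.2 -157.7    6.9] turn 11.2
holder 0.68 [ 475.5 -232.6  121. ]
pads_low 0.72 [367.2 -53.3  19.3]
fin_top 0.88 [ 484.5 -229.9  193.5]
fin_top 0.85 [371.8 -55.7  71.1]
```

The holder is held level (weight 4.6 N). Carrying it to the tray at a moderate speed.

Request:
drive_tool(series=[[8,-25,-11,0,0,0,1.5],[8,-65,-29,0,0,0,3],[8,-110,-49,0,0,0,5],[8,-155,-69,0,0,0,7],[8,-200,-90,0,0,0,9]])

```text
time_s: 22.22
tool_pos: [508.7, -8.3, 115.7]
tcp_rot: [[0.167, -0.986, -0.001], [-0.986, -0.167, 0.0], [-0.0, 0.001, -1.0]]
contact_force: [0.6, -0.0, -3.3]
width: 0.132
```

Run:
```python
from h import *
rel([525,155,60],-82.5)
```

```text
t 22.23 tcp [508.7  -8.3 115.7] yaw -80.4 F [ 0.6 -0.  -3.3] width 0.132
shift [-158.3  -43.4   55.7] turn 2.1
```

Request:
drive_tool(series=[[8,-45,-12,0,0,0,1],[8,-90,-25,0,0,0,2],[8,-130,-36,5,0,0,2],[8,-152,-42,20,0,0,2],[8,-157,-43,35,0,0,2]])

```text
time_s: 22.85
tool_pos: [524.8, 153.5, 80.2]
tcp_rot: [[0.136, -0.991, -0.001], [-0.991, -0.136, -0.0], [0.0, 0.001, -1.0]]
contact_force: [-0.6, -0.1, -4.2]
width: 0.138
```

Run:
```python
from h import *
a=[]
for n in("scene","side"):
  p=optics.get_image(n)
  for t in "tray holder fin_top".split():
    for r in optics.landmark_of(p,t)[:2]: X=w(p,r["xyz"]); print(n,t,round(r["confidence"],2),X.round(1))
  u,v=(300,130) if n=="scene" else (230,130)
  a.append(cv2.resize(p["img"][v:v+130,u:u+130],(400,400)))
cv2.imwrite("pics/tray8.png",np.hstack(a)); rel([525,155,5],-82.5)
```

```text
scene tray 0.79 [507.  153.2  -2.4]
scene holder 0.98 [509.5 157.   82.8]
scene holder 0.9 [ 3.637e+02 -5.470e+01  2.000e-01]
scene fin_top 0.96 [527.2 152.6 152.9]
scene fin_top 0.78 [370.7 -47.2  69.2]
side tray 0.87 [512.3 156.3  -1. ]
side holder 0.79 [504.3 149.7  85.7]
side holder 0.66 [356.  -57.2  -3. ]
side fin_top 0.88 [521.8 153.  153.6]
side fin_top 0.7 [374.5 -50.3  67.2]
t 23.25 tcp [525.6 151.4  82. ] yaw -82.4 F [ 0.1  0.1 -4.5] width 0.134
shift [-3.6  0.2 77. ] turn 0.1
```

View pics/tray8.png

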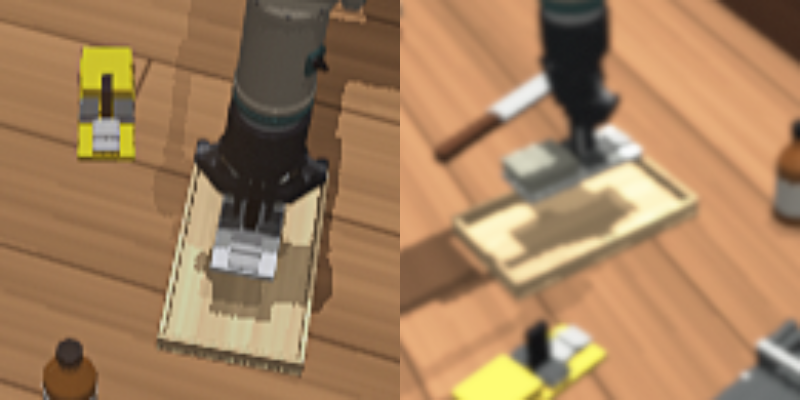

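Holder is level and lined up over the tray in both views (scene half about (245,240), side half about (565,165)). Lowering.

Request:
drive_tool(series=[[8,-2,0,15,0,0,0],[8,-3,0,35,0,0,0],[8,-3,0,55,0,0,0],[8,-3,0,68,0,0,0],[8,-3,0,71,0,0,0]])

```text
time_s: 23.88
tool_pos: [523.9, 155.1, 9.3]
tcp_rot: [[0.134, -0.991, -0.002], [-0.991, -0.134, -0.0], [-0.0, 0.002, -1.0]]
contact_force: [0.4, 0.5, -3.3]
width: 0.131
```

Request:
drive_tool(series=[[8,0,0,2,0,0,0],[8,0,0,4,0,0,0],[8,0,0,6,0,0,0],[8,0,0,7,0,0,0],[8,0,0,7,0,0,0]])

```text
time_s: 24.5
tool_pos: [524.7, 155.2, 3.4]
tcp_rot: [[0.134, -0.991, 0.0], [-0.991, -0.134, 0.0], [-0.0, -0.0, -1.0]]
contact_force: [0.2, 0.6, -3.4]
width: 0.135
```

Request:
drive_tool(series=[[8,0,0,0.8,0,0,0],[8,0,0,1.5,0,0,0],[8,0,0,1.5,0,0,0]])

```text
time_s: 24.88
tool_pos: [524.7, 155.2, 1.9]
tcp_rot: [[0.134, -0.991, 0.0], [-0.991, -0.134, 0.0], [-0.0, -0.0, -1.0]]
contact_force: [-0.2, -0.3, -3.3]
width: 0.13
```

Request:
drive_tool(series=[[8,0,0,0.8,0,0,0],[8,0,0,1.5,0,0,0],[8,0,0,1.5,0,0,0]])

```text
time_s: 25.25
tool_pos: [524.7, 155.3, 1.8]
tcp_rot: [[0.134, -0.991, 0.001], [-0.991, -0.134, 0.0], [-0.0, -0.001, -1.0]]
contact_force: [-2.0, -0.2, 7.5]
width: 0.132
```

Landed (+7.5 N). Opening and rising.

Request:
drive_tool(series=[[14,0,0,0,0,0,0],[20,0,0,0,0,0,0],[26,0,0,0,0,0,0],[26,0,0,-3,0,0,0],[26,0,0,-8,0,0,0]])

```text
time_s: 25.88
tool_pos: [525.8, 155.4, 9.5]
tcp_rot: [[0.134, -0.991, 0.003], [-0.991, -0.134, 0.001], [-0.0, -0.003, -1.0]]
contact_force: [-0.0, -0.0, -0.2]
width: 0.308
```

Request:
drive_tool(series=[[26,0,0,-10,0,0,0],[26,0,0,-25,0,0,0],[26,0,0,-60,0,0,0],[26,0,0,-100,0,0,0],[26,0,0,-140,0,0,0]])

```text
time_s: 26.5
tool_pos: [524.6, 155.2, 150.5]
tcp_rot: [[0.134, -0.991, 0.001], [-0.991, -0.134, 0.0], [-0.0, -0.001, -1.0]]
contact_force: [0.5, 0.5, 0.0]
width: 0.309
```

Run:
```python
from h import *
a=[]
for n in("scene","side"):
  p=optics.get_image(n)
  for t in "tray holder fin_top pads_low oil knife strop brush".split():
    for r in optics.landmark_of(p,t)[:1]: X=w(p,r["xyz"]); print(n,t,round(r["confidence"],2),X.round(1))
  u,v=(300,130) if n=="scene" else (230,130)
  a.append(cv2.resize(p["img"][v:v+130,u:u+130],(400,400)))
cv2.imwrite("pics/tray9.png",np.hstack(a)); rel([525,155,200],-82.5)
```

```text
scene tray 0.9 [508.  156.5  -5.1]
scene holder 0.96 [510.1 154.9   3. ]
scene fin_top 0.95 [524.3 157.6  74.5]
scene pads_low 0.97 [524.5 155.   27.3]
scene oil 0.95 [ 7.434e+02  3.200e+01 -2.000e-01]
scene knife 0.89 [5.296e+02 4.156e+02 5.000e-01]
scene strop 0.95 [ 555.5 -438.3   -0.9]
scene brush 0.69 [ 748.4 -205.1   -1. ]
side tray 0.9 [ 5.108e+02  1.528e+02 -4.000e-01]
side holder 0.81 [507.  153.    9.3]
side fin_top 0.94 [525.2 159.7  74.4]
side pads_low 0.78 [370.  -45.7  25.2]
side oil 0.88 [740.7  36.7  -5.9]
side knife 0.8 [530.3 412.   -1.6]
side strop 0.61 [ 556.8 -443.1    0.7]
side brush 0.92 [ 749.7 -207.2   -0.9]
t 27.4 tcp [524.7 155.2 148.3] yaw -82.3 F [ 0.5 -1.   0.7] width 0.303
shift [  0.2  -0.3 -51.7] turn 0.2
```

View pics/tray9.png

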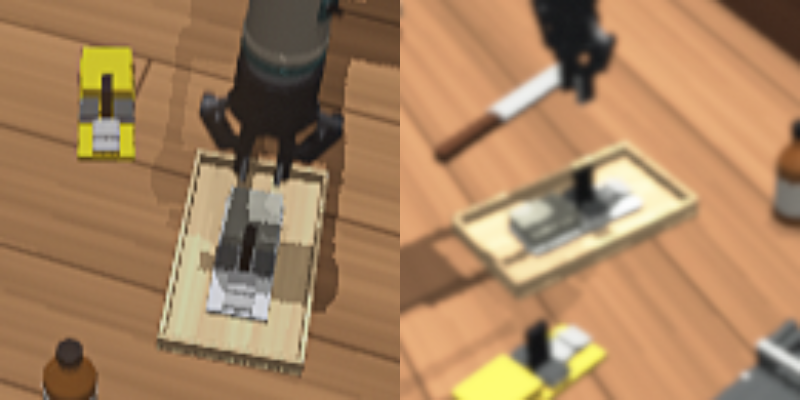

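The holder lies flat, stone up, in the middle of the tray (scene half (245,255), side half (575,210)). The gripper is clear and the bystanders have not moved. Handing in.

```bash
python3 -c "
from h import *
print(ctrl.close_job())"
```

```text
the job is handed in; nothing more can be done
None
```

I took the holder out of the socket, laid it in the tray and handed the job in at about 27.4 s of the 45 s; no verdict is reported.

**Release and draw:** I pressed both thumb pads down about 5 mm (12.6 N), gripped the fin and drew the holder about 63 mm straight out. The sideways pull I read never passed about 7 N. At a pause partway out, the landmarks put the holder about 32 mm out and level on the base.

**Placing:** I lifted it clear, carried it over level, set it down (7.5 N touch), opened the fingers and rose clear.

**Last checks:**
- Both cameras show the holder flat, stone up, with its origin within about 4 mm of the tray centre and its underside at z of about 3 to 9 mm, where the floor is at 6.
- The tool force is about zero.
- The bystanders are within about 4 mm of where they started, which is the landmark error.

**What disagreed:**
- The pads were first felt with the TCP reading about 16 mm, when the given sizes put them at 40 mm or higher. The wrist image also showed the tips about 30 mm behind the stated TCP, so I set the press depth by force, not by position.
- The first test pull did not move the holder until I eased the downward push.

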